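Unclamp the amber cell and show it to the inspection camera

TASK

Turn the black knob of the clamp that holds the amber-windowed cell about a quarter turn anticlockwise (seen from above), so that its tab swings clear, then lift that cell out of the mount and present it to the inspection camera: held upright in the air, its window centred on the lens's line of sight, square to it, and about 11 cm in front of the lens. Finish while still holding it there, steady, in the gripper; leave the blue cell in place under its closed clamp, and do not shift the camera or the glassware around.

Things in the scene. Friction and masses are not known exactly. Their poses are not given: they have to be found in the camera images.
- amber_cell: loose aluminium cell, amber window, orange grip tab on top, about 150 g. Origin: underside centre; z up, x normal to the window. Foot 36 (x) x 56 (y) x 12 high; frame 12 thick (x) x 50 wide (y), z 12 to 70; tab 12 (x) x 30 (y), z 70 to 100. Foot sits 8 deep in the mount's left or right recess (varies), 1.5 clearance all round, x along the mount's x. The one to inspect.
- amber_cell_window (a point): centre of the amber window (34 x 34 mm, alike from both sides), 42 mm above the cell's underside; axes as the cell.
- blue_cell: loose aluminium cell, blue window, blue grip tab on top, about 150 g. Origin: underside centre; z up, x normal to the window. Foot 36 (x) x 56 (y) x 12 high; frame 12 thick (x) x 50 wide (y), z 12 to 70; tab 12 (x) x 30 (y), z 70 to 100. Foot sits 8 deep in the mount's left or right recess (varies), 1.5 clearance all round, x along the mount's x. Leave alone.
- mount: fixed aluminium plate 150 (x) x 260 (y) x 25 mm high. Origin: centre of its underside. Cell recesses centred at x +30, y +65 (left) and y -65 (right), floor at z 17. Clamp axes at x -42, y +65 and -65: each clamp holds the cell straight beyond it (mount's +x).
- clamp_left (a joint): angle of the left clamp about its upright axis, rad. At 0 its steel tab (16 mm wide, reaching 62 mm) points along the mount's +x over the cell's foot and blocks lifting; grows anticlockwise seen from above, tab swinging to the mount's +y; stop at 1.57; clear of the foot above 1.0. Starts at 0 to 0.2. Friction 0.05 N m; stays where left.
- clamp_left_grip (a point): point on the left clamp's axis in its black knob bar, 66 mm above the work surface. Bar 36 mm long (x, along the tab) x 12 wide (y), from 39 to 70 mm above the surface; the tab below it tops out at 36 mm. Axes turn with the clamp.
- clamp_right (a joint): angle of the right clamp about its upright axis, rad. At 0 its steel tab (16 mm wide, reaching 62 mm) points along the mount's +x over the cell's foot and blocks lifting; grows anticlockwise seen from above, tab swinging to the mount's +y; stop at 1.57; clear of the foot above 1.0. Starts at 0 to 0.2. Friction 0.05 N m; stays where left.
- clamp_right_grip (a point): point on the right clamp's axis in its black knob bar, 66 mm above the work surface. Bar 36 mm long (x, along the tab) x 12 wide (y), from 39 to 70 mm above the surface; the tab below it tops out at 36 mm. Axes turn with the clamp.
- cam_stand: fixed stand of the inspection camera: dark base 110 x 100 x 12 mm, post 16 diameter, 202 high, 55 behind the origin. Origin on the work surface; x is the level direction in which the camera looks, z up.
- lens (a point): centre of the lens's front glass (black barrel 38 mm diameter on a white housing 46 x 46); x points out of the lens along the level line of sight, z up. 130 to 170 mm above the surface, 40 mm ahead of the stand's origin.
- flask: conical glass flask, 84 mm wide, 120 mm tall; loose bystander. Origin: centre of its underside.
- brown_bottle: brown glass bottle with red cap, 64 mm wide, 130 mm tall; loose bystander. Origin: centre of its underside.
- blue_capped: clear jar with blue cap, 56 mm wide, 100 mm tall; loose bystander. Origin: centre of its underside.
- beaker: empty glass beaker, 72 mm wide, 90 mm tall; loose bystander. Origin: centre of its underside.
- dish: flat glass dish, 90 mm wide, 14 mm tall; loose bystander. Origin: centre of its underside.
Things that resemble listed ones, but are neither listed nor needed, are in the scene too. Leave any red look-alike of the amber_cell alone.

How it is judged:
On the way:
1. the clamp of the amber cell is turned clear (over 1.0 rad) while the cell still sits in the mount (z of amber_cell in the frame of mount below 0.022 m and ((y of blue_cell in the frame of mount below 0 m and value of joint clamp_left above 1 rad) or (y of blue_cell in the frame of mount above 0 m and value of joint clamp_right above 1 rad))), for 0.1 s.
At the end, for the whole second after the job is handed in: Amber cell held still by the fingers alone, upright and square to the lens within 0.17 rad, window 85 to 135 mm ahead of the lens and within 15 mm of its line of sight sideways and in height; blue cell seated (within 10 mm), its clamp under 0.4 rad (x of amber_cell_window in the frame of lens between 0.085 and 0.135 m and y of amber_cell_window in the frame of lens between -0.015 and 0.015 m and z of amber_cell_window in the frame of lens between -0.015 and 0.015 m and angle between the x axis of amber_cell and the x axis of lens, either way round below 0.17 rad and angle between amber_cell's own z axis and vertical below 0.17 rad and height (world z) of amber_cell above 0.06 m and contact force between the fingers and amber_cell above 1 N and contact force between amber_cell and cam_stand below 0.2 N and contact force between amber_cell and mount below 0.2 N and linear speed of amber_cell below 0.03 m/s and angular speed of amber_cell below 0.2 rad/s and z of blue_cell in the frame of mount below 0.022 m and distance of blue_cell from where it was at the start of the episode below 0.01 m and angle between blue_cell's own z axis and vertical below 0.1 rad and ((y of blue_cell in the frame of mount below 0 m and value of joint clamp_right below 0.4 rad) or (y of blue_cell in the frame of mount above 0 m and value of joint clamp_left below 0.4 rad))); the arm keeps its last pose, push and grip.
It fails at once if the blue cell is disturbed (moved over 10 mm) (distance of blue_cell from where it was at the start of the episode above 0.01 m).
It fails at once if the clamp of the blue cell is opened (over 0.4 rad) ((y of blue_cell in the frame of mount below 0 m and value of joint clamp_right above 0.4 rad) or (y of blue_cell in the frame of mount above 0 m and value of joint clamp_left above 0.4 rad)).
It fails at once if the camera is shifted (lens moved over 10 mm) (distance of lens from where it was at the start of the episode above 0.01 m).
It fails at once if a piece of glassware is shifted over 30 mm or tipped (distance of any of flask, brown_bottle, blue_capped, beaker, dish from where it was at the start of the episode above 0.03 m or angle between any of flask, brown_bottle, blue_capped, beaker, dish's own z axis and vertical above 0.5 rad).
It also fails if it takes over 51 s, if anything falls off the work surface, if the arm or the gripper's body presses on something with over 40 N, if the wrist force passes 120 N, or if a joint passes its speed limit or range.

ROBOT

A 7-joint arm with a two-finger parallel gripper is mounted at the origin on the work surface. World frame = base frame: x ahead of the robot, y to its left, z up, the work surface at z = 0. Lengths are in m, angles in rad, forces in N, time in s.
With the tool pointing down it reaches from about 0.425 to 0.925 m from the base axis. Payload 6.8 kg.
Tool frame: the origin (TCP) lies midway between the tips of the shut fingers; the grasp point (between the pads) lies 19 mm behind it; z points along the fingers, y is the line along which they close (so a half turn about z gives the same grasp; the last joint's range is limited). The gripper opens to 85 mm and grips with 20 to 120 N. Pads are 22 mm wide; open, the fingers measure 114 mm over their backs; the gripper's body (76 mm by 85 mm) begins 54 mm behind the grasp point. The pads swing forward as they close: fully open they stand 13 mm farther back than shut.
Start: joints at [-1.379, 0.477, 0.022, 1.555, -0.011, 1.109, -0.083], TCP at [0.199, 0.645, 0.209] pointing down, gripper open.
Joint ranges: [-2.96, 2.96], [-0.34, 2.1], [-1.41, 1.46], [0.24, 2.44], [-1.37, 4.51], [0.17, 1.92], [-2.96, 2.96]. Speed limits (rad/s): [2.39, 2.39, 3.14, 3.14, 3.14, 3.14, 3.14].

INTERFACE

Orientations are given as a rotation vector (axis times angle).
In Python, from bench import status, vision, r gives the robot as it stands. The module is installed in compiled form; this text tells all that it offers.
- The arm moves only by the shell command python3 -m handwheel 'ROWS' [OPENING] [FORCE]. ROWS is JSON, a list of rows, each an object with "dp": the shift along the tool's x, y, z in m, a list of three; "delta_rot": the turn, a rotation vector about the tool's x, y, z in rad, a list of three. In form: [{"dp": [x, y, z], "delta_rot": [rx, ry, rz]}, ...]. A call has 1 to 12 rows; each row is the pose to reach, as a shift and turn from the pose commanded when the call began, along the tool's axes at that moment; what a row does not reach only later rows make up. A row lasts 1/8 s, in which the tool goes at most 62.5 mm and 10.7 degrees, less where a joint would pass 70% of its speed; a pose out of reach is approached as far as the arm can. A call with a gripper value outside its range is refused whole. OPENING is the opening, from 0 (shut) to 1 (fully open), set as the call begins (- or left out, the last holds). The fingers move at their own pace and stop on an object; FORCE is the grip in N (left out, the last holds). Time passes only in rows, so rows that repeat a pose let the fingers close. It gives the time, the measured TCP pose, the force, the opening and the grip force at its end, in the units of the state.
- status.get_obs(): the state, without advancing time (a new reading comes with each control period).
- vision.grab_frame(name): name is "side" or "top" or "wrist"; returns a dict with "img" (384x512x3 uint8, blue, green, red), "fovy" (degrees; the focal length in pixels is half the picture's height over the tangent of half this angle, whatever the lens; pixels are square), "cx", "cy" (the principal point, pixels), "distortion" ([k1, k2, p1, p2, k3] as OpenCV has them; the pictures are not rectified), "world_from_camera" (4x4, takes a point from camera to world coordinates). Camera axes: x right, y up, looking along -z (the intrinsics and any distortion apply to the point x, -y, -z); pixel columns grow to the right and rows downward; lengths in m; the calibration is good to about 2 mm. A picture is of the moment at which its call begins. There is no depth.
- r.hand_in(): hands the job in; it is judged then, once.
The state is a dict: "clock": time; "joints": joint angles; "qvel": joint speeds; "tau": joint torques, N m; "tcp_pos": TCP position; "orientation": TCP orientation; "contact_force": force on the tool from outside, world axes, zero at the start; "moment": the same for the moment, N m; "grip_width": finger opening in m; "gripper_force": force on a finger pad.
Only numpy, scipy, OpenCV 4.12 (cv2) and the standard library are available. Lean on these libraries where they do the work, as an engineer would, in place of code of your own. Each camera call takes 0.05 s, during which the arm holds its last target. There are 200 camera calls.

## Working session

There is one attempt and no reset: what is moved stays moved. The work goes in short steps, Python scripts to look and compute and a shell command to move; the robot and the scene stay as the last step left them, time stands still between calls to the robot, and variables do not carry over. Pictures are saved under pics/ and viewed, at most 10 in all, crops included, and the job is handed in when it is done.

```bash
mkdir -p pics; python3 - <<'E'
from bench import status, vision, r
import cv2, json, numpy as np
o=status.get_obs(); print({k:np.round(v,4).tolist() for k,v in o.items()})
for n in ("side","top","wrist"):
    f=vision.grab_frame(n); cv2.imwrite(f"pics/{n}0.png",f["img"])
    np.save(f"pics/{n}0.npy",f,allow_pickle=True)
    print(n,f["fovy"],f["cx"],f["cy"],f["distortion"],np.round(f["world_from_camera"],3).tolist())
a=cv2.imread("pics/side0.png");b=cv2.imread("pics/top0.png")
E
```

```text
{'clock': 0.0, 'joints': [-1.3791, 0.4778, 0.0224, 1.5564, -0.0115, 1.1093, -0.0831], 'qvel': [-0.0004, 0.0007, 0.0009, 0.0007, -0.0006, 0.0003, -0.0012], 'tau': [-0.0, -59.6441, 1.6076, -28.1202, 0.0124, 0.0092, -0.0], 'tcp_pos': [0.1992, 0.6443, 0.2082], 'orientation': [-0.4691, -3.1062, 0.0028], 'contact_force': [0.2812, 0.4348, -0.6981], 'moment': [-0.036, -0.0247, -0.0025], 'gripper_force': 0.0, 'grip_width': 0.0855}
side 43.127197363739896 262.5539909397973 189.07496732140504 [-0.05536269  0.          0.          0.          0.        ] [[-0.94, 0.259, -0.222, 0.209], [-0.341, -0.717, 0.608, 0.96], [-0.002, 0.647, 0.762, 1.24], [0.0, 0.0, 0.0, 1.0]]
top 56.46370767913843 252.6632882463127 193.19525600319128 [0.02832955 0.         0.         0.         0.        ] [[-0.022, 0.996, -0.084, 0.473], [-0.999, -0.024, -0.021, 0.058], [-0.023, 0.083, 0.996, 1.224], [0.0, 0.0, 0.0, 1.0]]
wrist 69.51853349120012 254.28760728394553 192.0486642218915 [-0.02804712  0.          0.          0.          0.        ] [[0.295, -0.906, -0.303, 0.121], [0.955, 0.279, 0.096, 0.669], [-0.002, -0.318, 0.948, 0.372], [0.0, 0.0, 0.0, 1.0]]
```

View pics/side0.png

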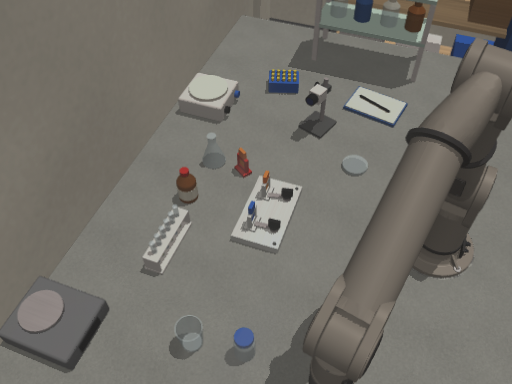

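View pics/top0.png

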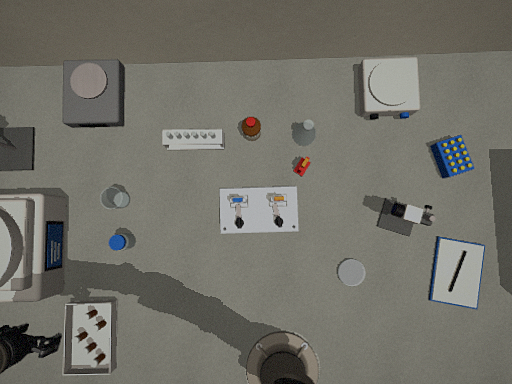

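Side: amber cell near (266,182), blue near (252,212), inspection camera near (320,95). Top: mount (220–298,187–233), amber is at the right recess (278,200), its knob at (278,221), camera at (405,213), and the red look-alike at (303,166). I'll zoom in on these.

```bash
cat > h.py <<'E'
import numpy as np, cv2
from scipy.spatial.transform import Rotation as R
from scipy.optimize import least_squares
def load(n): return np.load(f"pics/{n}.npy",allow_pickle=True).item()
def K(f):
    F=192/np.tan(np.radians(f["fovy"])/2); return np.array([[F,0,f["cx"]],[0,F,f["cy"]],[0,0,1]])
def ray(f,px):
    u=cv2.undistortPoints(np.array(px,float).reshape(-1,1,2),K(f),np.array(f["distortion"])).reshape(-1,2)
    T=np.array(f["world_from_camera"]); d=np.c_[u[:,0],-u[:,1],-np.ones(len(u))]@T[:3,:3].T
    return T[:3,3],d
def atz(f,px,z):
    o,d=ray(f,px); return o+d*((z-o[2])/d[:,2])[:,None]
def proj(f,P):
    T=np.array(f["world_from_camera"]); c=(np.atleast_2d(P)-T[:3,3])@T[:3,:3]; c=c*[1,-1,-1]
    return cv2.projectPoints(c.reshape(-1,1,3),np.zeros(3),np.zeros(3),K(f),np.array(f["distortion"]))[0].reshape(-1,2)
def tri(fs,pxs):
    A=np.zeros((3,3));b=np.zeros(3)
    for f,p in zip(fs,pxs):
        o,d=ray(f,p); d=d[0]/np.linalg.norm(d[0]); M=np.eye(3)-np.outer(d,d); A+=M;b+=M@o
    X=np.linalg.solve(A,b); return X,[np.round(proj(f,X)[0]-p,1).tolist() for f,p in zip(fs,pxs)]
def crop(im,x0,y0,w,h,s):
    c=cv2.resize(im[y0:y0+h,x0:x0+w],None,fx=s,fy=s,interpolation=cv2.INTER_CUBIC)
    for i in range(x0-x0%10+10,x0+w,10):
        cv2.line(c,((i-x0)*s,0),((i-x0)*s,5),(0,255,0),1); cv2.putText(c,str(i),((i-x0)*s-10,15),0,.33,(0,255,0),1)
    for i in range(y0-y0%10+10,y0+h,10):
        cv2.line(c,(0,(i-y0)*s),(5,(i-y0)*s),(0,255,0),1); cv2.putText(c,str(i),(6,(i-y0)*s+4),0,.33,(0,255,0),1)
    return c
def sheet(cs,fn):
    im=np.zeros((600,800,3),np.uint8)
    for c,x,y in cs: 
        h=min(c.shape[0],600-y);w=min(c.shape[1],800-x); im[y:y+h,x:x+w]=c[:h,:w]
    cv2.imwrite(fn,im)
E
python3 - <<'E'
from h import *
t=load("top0")["img"];s=load("side0")["img"]
sheet([(crop(t,212,178,94,62,5),0,0),(crop(t,372,188,70,54,5),0,320),(crop(s,228,165,80,85,4),475,0),(crop(s,295,75,50,65,4),475,342)],"pics/z1.png")
E
```

```text
(no output)
```

View pics/z1.png

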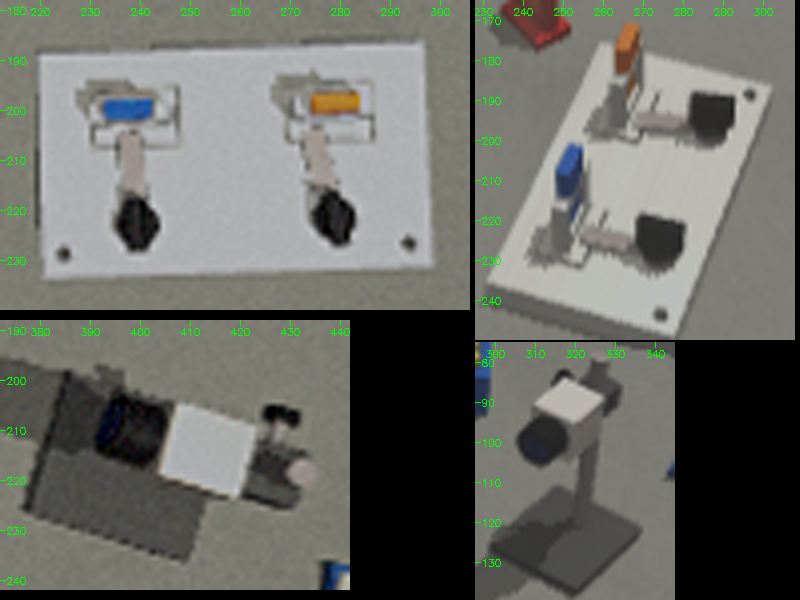

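Zoom (pixels): mount corners top (220,189),(296.6,186.4),(298.4,231),(221,233.4); amber tab top (279,198.4) top / (266.5,171.5) side; right knob ~(278.6,221.6) top; stand base corners top (385.4,198),(377,226),(410,236); lens front ~(392,209) top / (311.8,99.5) side.

```bash
python3 - <<'E'
from h import *
t=load("top0");s=load("side0"); np.set_printoptions(precision=4,suppress=True)
c=atz(t,[(220,189),(296.6,186.4),(298.4,231),(221,233.4)],.025)   # +x+y, +x-y, -x-y, -x+y
print("mount",c.mean(0)); ex=(c[0]+c[1]-c[2]-c[3]); ey=c[0]+c[3]-c[1]-c[2]
print(np.linalg.norm(ex)/2,np.linalg.norm(ey)/2,np.degrees(np.arctan2(ex[1],ex[0])),np.degrees(np.arctan2(-ey[0],ey[1])))
sc=atz(s,[(259.2,175.5),(301,187),(278,248.8),(231.2,235.8)],.025);print("side corners",sc) # +x-y,-x-y,-x+y,+x+y
print("side mean",sc.mean(0))
print("tab",tri([t,s],[(279,198.4),(266.5,171.5)]), atz(t,[(279,198.4)],.1))
print("knob",atz(t,[(278.6,221.6)],.07),tri([t,s],[(278.6,221.6),(287.3,191)]))
print("lens",tri([t,s],[(392,209),(311.8,99.5)]))
b=atz(t,[(385.4,198),(377,226),(410,236)],.012); print(b, np.linalg.norm(b[1]-b[0]),np.linalg.norm(b[2]-b[1]))
d=b[1]-b[2]; print("look",np.degrees(np.arctan2(d[1],d[0]))); e=b[1]-b[0]; print("alt",np.degrees(np.arctan2(e[1],e[0]))+90, "centre",(b[0]+b[2])/2)
bs=atz(s,[(296.5,126.3),(310.3,111.3),(319.8,137),(337,123)],.012);print("base side",bs)
for n,p,z in [("flask",(305,131),.06),("bottle",(251,127),.07),("red",(303,166),.08),("dish",(351,272),.01)]: print(n,atz(t,[p],z))
E
```

```text
mount [0.5175 0.0635 0.025 ]
0.14902205435640956 0.2579739623068527 0.4436717537777883 0.5430300552142123
side corners [[ 0.5943 -0.0617  0.025 ]
 [ 0.4472 -0.0606  0.025 ]
 [ 0.4406  0.1942  0.025 ]
 [ 0.5893  0.1981  0.025 ]]
side mean [0.5179 0.0675 0.025 ]
tab (array([0.547 , 0.0004, 0.1264]), [[0.0, 0.1], [-0.1, -0.0]]) [[ 0.5492 -0.0009  0.1   ]]
knob [[0.4766 0.001  0.07  ]] (array([0.4764, 0.0005, 0.061 ]), [[0.0, 0.1], [-0.1, -0.0]])
lens (array([ 0.502 , -0.3236,  0.1746]), [[0.5, 1.3], [-1.1, 0.0]])
[[ 0.5481 -0.3616  0.012 ]
 [ 0.4552 -0.329   0.012 ]
 [ 0.42   -0.435   0.012 ]] 0.09847465320377838 0.11165926890864382
look 71.66680194156096
alt 250.65213159705772 centre [ 0.4841 -0.3983  0.012 ]
base side [[ 0.5527 -0.3514  0.012 ]
 [ 0.5282 -0.4509  0.012 ]
 [ 0.4555 -0.3253  0.012 ]
 [ 0.415  -0.4209  0.012 ]]
flask [[ 0.7726 -0.0948  0.06  ]]
bottle [[0.7885 0.0829 0.07  ]]
red [[ 0.6532 -0.0819  0.08  ]]
dish [[ 0.3053 -0.2365  0.01  ]]
```

```bash
python3 -m handwheel '[{"dp":[-0.06,-0.03,-0.05],"delta_rot":[0,0,0.18]},{"dp":[-0.12,-0.06,-0.05],"delta_rot":[0,0,0.36]},{"dp":[-0.18,-0.09,-0.05],"delta_rot":[0,0,0.54]},{"dp":[-0.23,-0.12,-0.05],"delta_rot":[0,0,0.72]},{"dp":[-0.28,-0.15,-0.05],"delta_rot":[0,0,0.9]},{"dp":[-0.31,-0.2,-0.05],"delta_rot":[0,0,1.08]},{"dp":[-0.335,-0.25,-0.05],"delta_rot":[0,0,1.26]},{"dp":[-0.355,-0.3,-0.05],"delta_rot":[0,0,1.44]},{"dp":[-0.375,-0.355,-0.05],"delta_rot":[0,0,1.62]},{"dp":[-0.395,-0.41,-0.05],"delta_rot":[0,0,1.8]},{"dp":[-0.415,-0.465,-0.05],"delta_rot":[0,0,1.98]},{"dp":[-0.434,-0.52,-0.05],"delta_rot":[0,0,2.16]}]' 1 40
cat > st.py <<'E'
from bench import status
from h import *
np.set_printoptions(precision=4,suppress=True)
def st(tgt=None,az=None):
    o=status.get_obs();M=R.from_rotvec(o["orientation"]).as_matrix();p=np.array(o["tcp_pos"])
    print("t",o["clock"],"p",p,"yaz",np.degrees(np.arctan2(M[1,1],M[0,1])),"tool z",M[:,2],"q",np.round(o["joints"],2),"w",o["grip_width"],"F",np.round(o["contact_force"],1),o["gripper_force"])
    if tgt is not None: print("dp",M.T@(np.array(tgt)-p))
    if az is not None:   # target: tool straight down, y axis at azimuth az (deg)
        a=np.radians(az);y=np.array([np.cos(a),np.sin(a),0]);z=np.array([0,0,-1.]);T=np.c_[np.cross(y,z),y,z]
        print("rot",R.from_matrix(M.T@T).as_rotvec())
    return o,M,p
E
python3 -c "
from st import *
st([.46,.02,.26],-90)"
```

```text
clock: 1.65
tcp_pos: [0.4601, 0.0181, 0.2592]
orientation: [-2.963, -1.042, -0.001]
contact_force: [0.8, -0.1, -0.6]
grip_width: 0.0855
gripper_force: 0.0
t 1.65 p [0.4601 0.0181 0.2592] yaz -51.271241636151586 tool z [ 0.0003  0.0006 -1.    ] q [-0.83  0.05  0.69  2.02 -0.04  1.08 -1.01] w 0.08545843506682341 F [ 0.8 -0.1 -0.6] 0.0
dp [ 0.0011 -0.0016 -0.0008]
rot [-0.0005 -0.0005  0.6759]
```

```bash
python3 -m handwheel '[{"dp":[0,0,0],"delta_rot":[0,0,0.18]},{"dp":[0,0,0],"delta_rot":[0,0,0.36]},{"dp":[0,0,0],"delta_rot":[0,0,0.54]},{"dp":[0,0,0],"delta_rot":[0,0,0.675]},{"dp":[0,0,0],"delta_rot":[0,0,0.675]},{"dp":[0,0,0],"delta_rot":[0,0,0.675]}]' 1 40
python3 - <<'E'
from st import *
from bench import vision
st()
f=vision.grab_frame("wrist"); np.save("pics/w1.npy",f,allow_pickle=True); cv2.imwrite("pics/w1.png",crop(f["img"],0,0,512,384,1))
P=[[.5177-.075,.065,.025],[.4763,0,.07],[.548,0,.117]]; print(proj(f,P), np.array(f["world_from_camera"]))
sheet([(crop(f["img"],0,0,512,384,1)[::1],0,0)],"pics/w1b.png")
E
```

```text
clock: 2.4
tcp_pos: [0.4603, 0.0199, 0.2591]
orientation: [-3.142, -0.015, 0.0]
contact_force: [-0.5, -0.2, 0.3]
grip_width: 0.0853
gripper_force: 0.0
t 2.4 p [0.4603 0.0199 0.2591] yaz -89.45775564705522 tool z [-0.0001  0.     -1.    ] q [-0.86  0.05  0.72  2.02 -0.04  1.08 -1.68] w 0.08529065712042729 F [-0.5 -0.2  0.3] 0.0
[[223.7951 169.7252]
 [270.1364 153.1035]
 [274.4827  93.2473]] [[ 0.0097  0.9487  0.3162  0.5409]
 [-1.      0.0089  0.0039  0.0213]
 [ 0.0008 -0.3162  0.9487  0.4227]
 [ 0.      0.      0.      1.    ]]
```

View pics/w1.png

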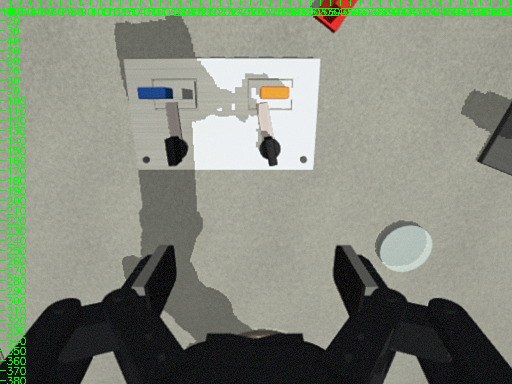

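The view confirms the model: knob bar (266–275,138–165), amber tab (274,93), steel tab end (263,103).

```bash
python3 - <<'E'
from st import *
f=load("w1")
a=atz(f,[(263,103),(269,137),(270,152)],.036); print(a)
d=a[0]-a[1]; print("tab ang",np.degrees(np.arctan2(d[1],d[0])))
g=cv2.cvtColor(f["img"],cv2.COLOR_BGR2GRAY); m=np.zeros_like(g); m[132:172,252:292]=(g[132:172,252:292]<60)
ys,xs=np.nonzero(m); w=atz(f,np.c_[xs,ys],.07)[:,:2]; print("black centre",w.mean(0),len(xs))
e,V=np.linalg.eigh(np.cov(w.T)); v=V[:,1]*np.sign(V[0,1]); print("bar ang",np.degrees(np.arctan2(v[1],v[0])),np.sqrt(e))
# bright top plane corners of mount
c=atz(f,[(124.5,59.5),(320.5,58),(314,169),(141,169)],.025);print(c,c.mean(0))
o=cv2.inRange(cv2.cvtColor(f["img"],cv2.COLOR_BGR2HSV),(8,120,120),(25,255,255)); ys,xs=np.nonzero(o); print("orange",xs.mean(),ys.mean(),len(xs),atz(f,[(xs.mean(),ys.mean())],.117))
t=load("top0"); print(tri([t,f],[(279,198.4),(xs.mean(),ys.mean())]))
st([.4765,.001,.1],-82)
E
```

```text
[[ 0.5374  0.0093  0.036 ]
 [ 0.4925  0.0001  0.036 ]
 [ 0.4716 -0.0018  0.036 ]]
tab ang 11.539528558780052
black centre [0.4809 0.0008] 378
bar ang 13.779109080310585 [0.0058 0.009 ]
[[ 0.5913  0.1929  0.025 ]
 [ 0.5949 -0.0655  0.025 ]
 [ 0.4451 -0.0682  0.025 ]
 [ 0.4428  0.1877  0.025 ]] [0.5185 0.0617 0.025 ]
orange 274.12389380530976 92.42772861356931 339 [[0.5488 0.0004 0.117 ]]
(array([ 0.5493, -0.001 ,  0.0976]), [[-0.0, 0.0], [0.0, -0.0]])
t 2.45 p [0.4603 0.0199 0.2591] yaz -89.49264255084046 tool z [-0.0001  0.     -1.    ] q [-0.86  0.05  0.72  2.02 -0.04  1.08 -1.68] w 0.08539936038735642 F [ 1.6 -0.4  0.1] 0.0
dp [0.016  0.019  0.1591]
rot [-0.      0.0001 -0.1308]
```

```bash
python3 -m handwheel '[{"dp":[0.008,0.01,0.03],"delta_rot":[0,0,-0.1]},{"dp":[0.016,0.02,0.07],"delta_rot":[0,0,-0.18]},{"dp":[0.016,0.02,0.11],"delta_rot":[0,0,-0.18]},{"dp":[0.016,0.02,0.145],"delta_rot":[0,0,-0.18]},{"dp":[0.016,0.02,0.17],"delta_rot":[0,0,-0.18]},{"dp":[0.016,0.02,0.185],"delta_rot":[0,0,-0.18]},{"dp":[0.016,0.02,0.2],"delta_rot":[0,0,-0.18]},{"dp":[0.016,0.02,0.213],"delta_rot":[0,0,-0.18]},{"dp":[0.016,0.02,0.213],"delta_rot":[0,0,-0.18]}]' 0.6 40
python3 - <<'E'
from st import *
from bench import vision
st([.4767,-.0005,.046],-79)
f=vision.grab_frame("wrist"); np.save("pics/w2.npy",f,allow_pickle=True); cv2.imwrite("pics/w2.png",f["img"])
E
```

```text
clock: 3.58
tcp_pos: [0.4761, 0.0, 0.0456]
orientation: [3.128, 0.293, -0.002]
contact_force: [0.1, 0.6, 0.1]
grip_width: 0.0511
gripper_force: 0.0
t 3.575 p [0.4761 0.     0.0456] yaz -79.28953989199931 tool z [-0.0012 -0.0001 -1.    ] q [-0.6   0.45  0.58  2.18 -0.43  0.61 -1.09] w 0.051054161462978455 F [0.1 0.6 0.1] 0.0
dp [ 0.0005  0.0006 -0.0004]
rot [-0.0001  0.0012 -0.0051]
```

View pics/w2.png

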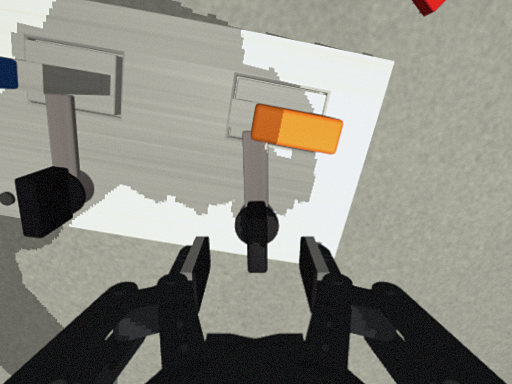

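Bar is centred between the pads and aligned; close and turn.

```bash
python3 -m handwheel '[{"dp":[0,0,0],"delta_rot":[0,0,0]},{"dp":[0,0,0],"delta_rot":[0,0,0]},{"dp":[0,0,0],"delta_rot":[0,0,0]},{"dp":[0,0,0],"delta_rot":[0,0,0]},{"dp":[0,0,0],"delta_rot":[0,0,0]},{"dp":[0,0,0],"delta_rot":[0,0,0]}]' 0 50
python3 -m handwheel '[{"dp":[0,0,0],"delta_rot":[0,0,-0.12]},{"dp":[0,0,0],"delta_rot":[0,0,-0.24]},{"dp":[0,0,0],"delta_rot":[0,0,-0.36]},{"dp":[0,0,0],"delta_rot":[0,0,-0.48]},{"dp":[0,0,0],"delta_rot":[0,0,-0.6]},{"dp":[0,0,0],"delta_rot":[0,0,-0.72]},{"dp":[0,0,0],"delta_rot":[0,0,-0.84]},{"dp":[0,0,0],"delta_rot":[0,0,-0.96]},{"dp":[0,0,0],"delta_rot":[0,0,-1.08]},{"dp":[0,0,0],"delta_rot":[0,0,-1.2]},{"dp":[0,0,0],"delta_rot":[0,0,-1.2]},{"dp":[0,0,0],"delta_rot":[0,0,-1.2]}]'
python3 -c "
from st import *
st()"
```

```text
clock: 4.38
tcp_pos: [0.4773, -0.001, 0.0468]
orientation: [3.127, 0.291, 0.002]
contact_force: [-0.8, -4.8, 6.0]
grip_width: 0.0085
gripper_force: 49.3
clock: 5.88
tcp_pos: [0.4775, -0.0012, 0.0468]
orientation: [2.417, 2.004, 0.002]
contact_force: [-0.1, -6.3, 5.0]
grip_width: 0.008
gripper_force: 49.2
t 5.875 p [ 0.4775 -0.0012  0.0468] yaz -10.661374462193812 tool z [ 0.002  -0.0008 -1.    ] q [-0.34  0.4   0.26  2.17 -0.18  0.59 -0.14] w 0.0080289289732565 F [-0.1 -6.3  5. ] 49.23279030248523
```

```bash
python3 -m handwheel '[{"dp":[0,0,0],"delta_rot":[0,0,0]},{"dp":[0,0,0],"delta_rot":[0,0,0]},{"dp":[0,0,0],"delta_rot":[0,0,0]},{"dp":[0,0,-0.02],"delta_rot":[0,0,0]},{"dp":[0,0,-0.06],"delta_rot":[0,0,0]},{"dp":[0,0,-0.11],"delta_rot":[0,0,0]},{"dp":[0,0,-0.16],"delta_rot":[0,0,-0.1]},{"dp":[0,0,-0.2],"delta_rot":[0,0,-0.2]},{"dp":[0,0,-0.2],"delta_rot":[0,0,-0.2]},{"dp":[0,0,-0.2],"delta_rot":[0,0,-0.2]}]' 0.5 40
python3 - <<'E'
from st import *
from bench import vision
st([.549,-.0008,.2],0.7)
f=vision.grab_frame("wrist"); np.save("pics/w3.npy",f,allow_pickle=True); cv2.imwrite("pics/w3.png",f["img"])
E
```

```text
clock: 7.12
tcp_pos: [0.4759, 0.0002, 0.2456]
orientation: [-2.204, -2.238, 0.001]
contact_force: [-0.4, 0.6, -0.5]
grip_width: 0.0424
gripper_force: 0.0
t 7.125 p [0.4759 0.0002 0.2456] yaz 0.8944630016554741 tool z [-0.0009  0.0001 -1.    ] q [-0.41  0.1   0.3   1.99 -0.04  1.06 -0.08] w 0.04243663704719601 F [-0.4  0.6 -0.5] 0.0
dp [-0.0022  0.0731  0.0455]
rot [-0.0009 -0.0001  0.0034]
```

View pics/w3.png

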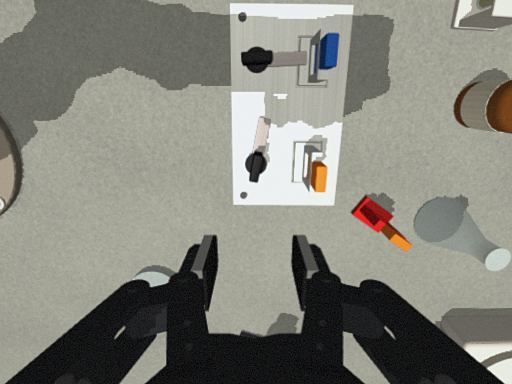

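Clamp tab now points near mount +y (from (256,160) to (263,118)); blue clamp is still closed; amber tab at (319,178). Check the tab's position, then go grasp.

```bash
python3 - <<'E'
from st import *
f=load("w3");w1=load("w1")
a=atz(f,[(256.5,153),(264,119)],.036); d=a[1]-a[0]; print("clamp deg",np.degrees(np.arctan2(d[1],d[0])),a)
o=cv2.inRange(cv2.cvtColor(f["img"],cv2.COLOR_BGR2HSV),(8,120,120),(25,255,255)); o[:,345:]=0
ys,xs=np.nonzero(o); print(xs.min(),xs.max(),ys.min(),ys.max())
# corners of top face seen; fit cell pose: silhouette of the orange box
def box(x,y,a,z0):
    c,s=np.cos(a),np.sin(a); Q=np.array([[i*.006,j*.015,k] for i in(-1,1) for j in(-1,1) for k in(z0+.07,z0+.1)])
    return np.c_[x+c*Q[:,0]-s*Q[:,1],y+s*Q[:,0]+c*Q[:,1],Q[:,2]]
def stats(m): ys,xs=np.nonzero(m); return np.array([xs.min(),xs.max()+1,ys.min(),ys.max()+1])-.5
o1=cv2.inRange(cv2.cvtColor(w1["img"],cv2.COLOR_BGR2HSV),(8,120,120),(25,255,255)); o1[:60]=0
obs=[(f,stats(o)),(w1,stats(o1))]
def res(p):
    r=[]
    for g,s in obs:
        q=proj(g,box(p[0],p[1],0.01,p[2])); r+=list(np.array([q[:,0].min(),q[:,0].max(),q[:,1].min(),q[:,1].max()])-s)
    return r
s=least_squares(res,[.549,0,.017],x_scale=.01); print(s.x,np.round(s.fun,1))
E
```

```text
clamp deg 78.70354212926692 [[0.478  0.0133 0.036 ]
 [0.487  0.0584 0.036 ]]
307 326 159 191
[ 0.5485 -0.0003  0.0092] [ 1.8 -0.6  0.8 -0.9  0.2 -0.1  0.5  0.4]
```

```bash
python3 -m handwheel '[{"dp":[-0.001,0.035,0.02],"delta_rot":[0,0,0]},{"dp":[-0.0015,0.0725,0.06],"delta_rot":[0,0,0]},{"dp":[-0.0015,0.0725,0.095],"delta_rot":[0,0,0]},{"dp":[-0.0015,0.0725,0.125],"delta_rot":[0,0,0]},{"dp":[-0.0015,0.0725,0.15],"delta_rot":[0,0,0]},{"dp":[-0.0015,0.0725,0.165],"delta_rot":[0,0,0]},{"dp":[-0.0015,0.0725,0.165],"delta_rot":[0,0,0]},{"dp":[-0.0015,0.0725,0.165],"delta_rot":[0,0,0]}]' 0.5 40
python3 - <<'E'
from st import *
from bench import vision
st([.5485,-.0003,.081],0.7)
f=vision.grab_frame("wrist"); np.save("pics/w4.npy",f,allow_pickle=True); cv2.imwrite("pics/w4.png",f["img"])
E
```

```text
clock: 8.18
tcp_pos: [0.5495, -0.0003, 0.0818]
orientation: [2.203, 2.238, 0.001]
contact_force: [0.2, -0.9, 0.2]
grip_width: 0.0425
gripper_force: 0.0
t 8.175 p [ 0.5495 -0.0003  0.0818] yaz 0.9033499620443658 tool z [ 0.0009  0.0001 -1.    ] q [-0.33  0.44  0.27  1.98 -0.17  0.74  0.06] w 0.04245228504441355 F [ 0.2 -0.9  0.2] 0.0
dp [ 0.0001 -0.001   0.0008]
rot [ 0.0009 -0.0001  0.0035]
```

View pics/w4.png

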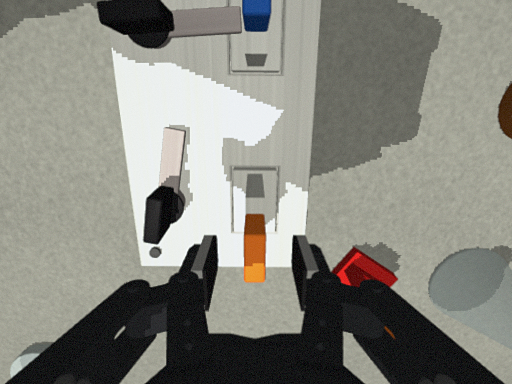

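Tab centred between the pads at (255,250); clamp tab well clear. Grip and lift.

```bash
python3 -m handwheel '[{"dp":[0,0,0],"delta_rot":[0,0,0]},{"dp":[0,0,0],"delta_rot":[0,0,0]},{"dp":[0,0,0],"delta_rot":[0,0,0]},{"dp":[0,0,0],"delta_rot":[0,0,0]},{"dp":[0,0,0],"delta_rot":[0,0,0]},{"dp":[0,0,-0.01],"delta_rot":[0,0,0]},{"dp":[0,0,-0.03],"delta_rot":[0,0,0]},{"dp":[0,0,-0.06],"delta_rot":[0,0,0]},{"dp":[0,0,-0.09],"delta_rot":[0,0,0]},{"dp":[0,0,-0.12],"delta_rot":[0,0,0]},{"dp":[0,0,-0.12],"delta_rot":[0,0,0]}]' 0 60
python3 -c "
from st import *
st([.54,-.13,.2],-109)"
```

```text
clock: 9.6
tcp_pos: [0.5503, -0.0004, 0.2036]
orientation: [2.202, 2.237, 0.005]
contact_force: [0.2, 0.2, -1.9]
grip_width: 0.0099
gripper_force: 60.2
t 9.6 p [ 0.5503 -0.0004  0.2036] yaz 0.9048223191391138 tool z [ 0.0042  0.0007 -1.    ] q [-0.37  0.28  0.32  1.88 -0.1   0.99  0.01] w 0.009868790117484962 F [ 0.2  0.2 -1.9] 60.24357318878174
dp [-0.1294 -0.0124  0.0034]
rot [ 0.0022 -0.0045  1.9182]
```

```bash
python3 -m handwheel '[{"dp":[-0.015,0,0],"delta_rot":[0,0,0.17]},{"dp":[-0.03,0.003,0],"delta_rot":[0,0,0.34]},{"dp":[-0.045,0.006,0],"delta_rot":[0,0,0.51]},{"dp":[-0.06,0.009,0],"delta_rot":[0,0,0.68]},{"dp":[-0.075,0.012,0],"delta_rot":[0,0,0.86]},{"dp":[-0.09,0.014,0],"delta_rot":[0,0,1.04]},{"dp":[-0.105,0.014,0],"delta_rot":[0,0,1.22]},{"dp":[-0.12,0.014,0],"delta_rot":[0,0,1.4]},{"dp":[-0.13,0.014,0],"delta_rot":[0,0,1.58]},{"dp":[-0.14,0.014,0],"delta_rot":[0,0,1.75]},{"dp":[-0.14,0.014,0],"delta_rot":[0,0,1.92]},{"dp":[-0.14,0.014,0],"delta_rot":[0,0,1.92]}]'
python3 - <<'E'
from st import *
from bench import vision
st()
for n in ("wrist","top","side"):
    f=vision.grab_frame(n); np.save(f"pics/{n}5.npy",f,allow_pickle=True)
    if n=="wrist": w=f["img"]
    if n=="top": t=f["img"]
    if n=="side": s=f["img"]
sheet([(crop(w,0,0,512,384,1),0,0),(crop(t,320,180,120,72,4),0,385),(crop(s,270,75,70,80,4),515,0),(crop(t,385,190,50,50,6),515,330)],"pics/z5.png")
E
```

```text
clock: 11.1
tcp_pos: [0.5644, -0.1398, 0.2]
orientation: [3.098, -0.519, -0.004]
contact_force: [-0.7, -0.4, -2.2]
grip_width: 0.0102
gripper_force: 60.2
t 11.1 p [ 0.5644 -0.1398  0.2   ] yaz -109.01559844490946 tool z [-0.0024 -0.0003 -1.    ] q [-0.44  0.41  0.76  1.83 -0.33  1.03 -1.45] w 0.010213316064710737 F [-0.7 -0.4 -2.2] 60.23366332054138
```

View pics/z5.png

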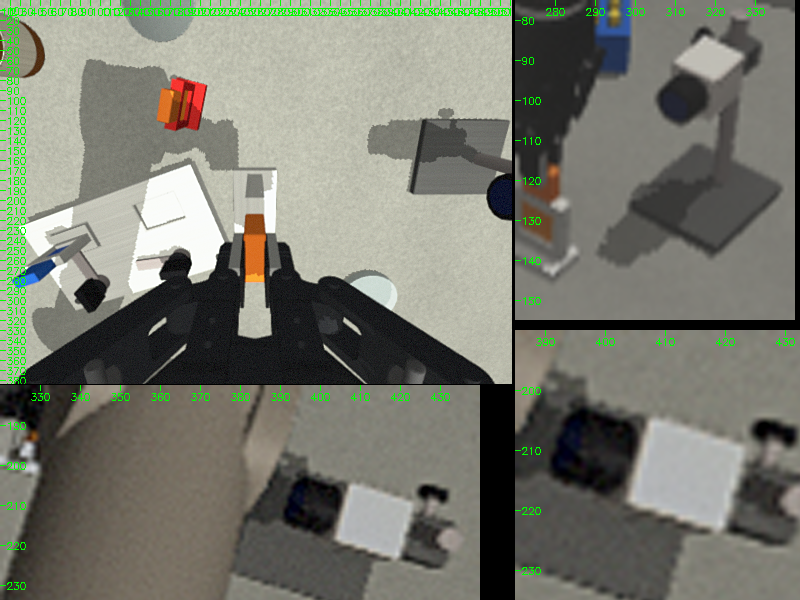

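Wrist shows the cell held upright (255,245), stand base front edge (423,119)–(411,192), lens just cut off at (505,195). Approach 5 cm so the lens comes into view.

```bash
python3 -m handwheel '[{"dp":[0,0.02,0],"delta_rot":[0,0,0]},{"dp":[0,0.04,0],"delta_rot":[0,0,0]},{"dp":[0,0.05,0],"delta_rot":[0,0,0]},{"dp":[0,0.05,0],"delta_rot":[0,0,0]},{"dp":[0,0.05,0],"delta_rot":[0,0,0]}]'
python3 - <<'E'
from st import *
from bench import vision
st()
f=vision.grab_frame("wrist"); np.save("pics/w6.npy",f,allow_pickle=True); w=f["img"]
g=vision.grab_frame("side"); np.save("pics/s6.npy",g,allow_pickle=True)
sheet([(crop(w,312,80,200,160,4),0,0)],"pics/z6.png")
E
```

```text
clock: 11.88
tcp_pos: [0.5492, -0.1868, 0.2011]
orientation: [-3.098, 0.52, 0.0]
contact_force: [-0.3, 0.3, -0.9]
grip_width: 0.0101
gripper_force: 60.2
t 11.875 p [ 0.5492 -0.1868  0.2011] yaz -109.05476099725117 tool z [ 0.      0.0005 -1.    ] q [-0.36  0.41  0.77  1.83 -0.33  1.03 -1.37] w 0.010052230263459671 F [-0.3  0.3 -0.9] 60.22339940071106
```

View pics/z6.png

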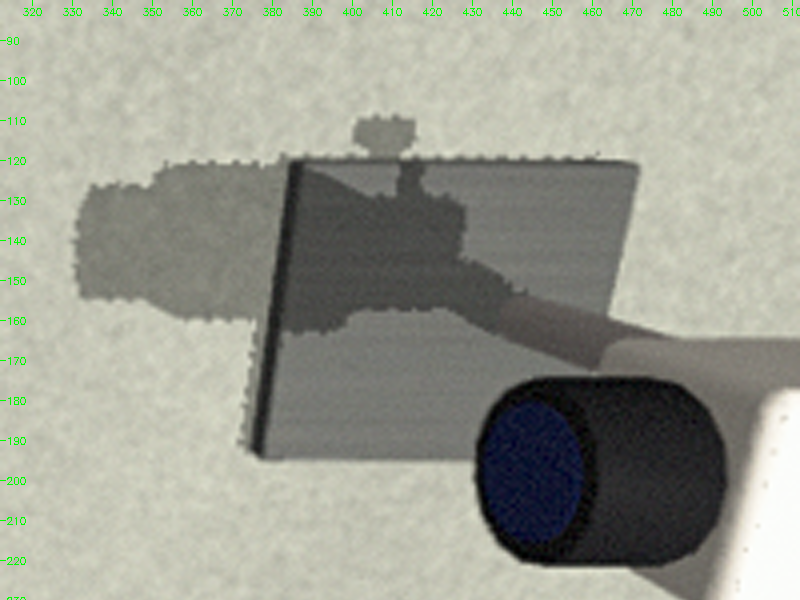

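Lens front rim centre in the wrist view ≈(446.2,197.6); base top corners (387.7,120.3),(378.3,194.5),(471.5,120.7).

```bash
python3 - <<'E'
from st import *
f=load("w6");s=load("s6");t=load("top0")
ang=lambda d:np.degrees(np.arctan2(d[1],d[0]))
b=atz(f,[(387.7,120.3),(378.3,194.5),(471.5,120.7)],.012); print(b); print("yaw",ang(b[0]-b[2]),ang(b[0]-b[1])+90-0,np.linalg.norm(b[0]-b[2]),np.linalg.norm(b[0]-b[1]))
b5=atz(load("wrist5"),[(423,119.5),(412,192)],.012); print("yaw5",b5,ang(b5[0]-b5[1])+90)
L,e=tri([f,s],[(446.2,197.6),(311.5,100)]); print("w+s",L,e)
L,e=tri([f,s,t],[(446.2,197.6),(311.5,100),(391.8,209)]); print("all",L,e)
# barrel front-axis fit from wrist alone: lens disc of radius 19 with given yaw
o=np.array([.0,0])
def disc(x,y,z,a):
    th=np.linspace(0,2*np.pi,73); return np.c_[x-np.sin(a)*.019*np.cos(th),y+np.cos(a)*.019*np.cos(th),z+.019*np.sin(th)]
def res(p):
    q=proj(f,disc(*p[:3],np.radians(72))); sc=proj(s,p[:3])[0]
    return [q[:,0].min()-431,q[:,1].min()-174.3,q[:,1].max()-221.3,.5*(sc[0]-311.5),.5*(sc[1]-100)]
r=least_squares(res,L,x_scale=.01);print("disc",r.x,np.round(r.fun,1))
for y in (70,71,72,73):
    c=(b[1]+b[2])/2; a=np.radians(y); print(y,"lateral of lens vs base centre", (r.x-c)[:2]@[-np.sin(a),np.cos(a)],"ahead",(r.x-c)[:2]@[np.cos(a),np.sin(a)])
E
```

```text
[[ 0.5491 -0.3626  0.012 ]
 [ 0.4562 -0.3323  0.012 ]
 [ 0.5146 -0.4643  0.012 ]]
yaw 71.2317807285017 71.98785053950583 0.10748152772503933 0.09778129578992194
yaw5 [[ 0.551  -0.3579  0.012 ]
 [ 0.4598 -0.3297  0.012 ]] 72.83256774217824
w+s [ 0.5036 -0.3371  0.1588] [[3.8, 1.5], [-0.5, 0.6]]
all [ 0.505  -0.3309  0.1628] [[-0.8, 4.0], [-1.3, 0.7], [1.7, 0.3]]
disc [ 0.5047 -0.3352  0.1567] [ 0.1 -0.   0.1 -0.5  0.7]
70 lateral of lens vs base centre 0.003466400035188958 ahead 0.06595692263423814
71 lateral of lens vs base centre 0.0023147650645085247 ahead 0.06600737409773974
72 lateral of lens vs base centre 0.0011624249939658042 ahead 0.06603771907566339
73 lateral of lens vs base centre 9.730837509264253e-06 ahead 0.06604794832463483
```

```bash
python3 -m handwheel '[{"dp":[0.002,0.015,0.007],"delta_rot":[0,0,-0.013]},{"dp":[0.005,0.03,0.014],"delta_rot":[0,0,-0.013]},{"dp":[0.005,0.045,0.02],"delta_rot":[0,0,-0.013]},{"dp":[0.005,0.045,0.02],"delta_rot":[0,0,-0.013]},{"dp":[0.005,0.045,0.02],"delta_rot":[0,0,-0.013]},{"dp":[0.005,0.045,0.02],"delta_rot":[0,0,-0.013]}]'
python3 - <<'E'
from st import *
from bench import vision
st([.5390,-.2311,.181],-108.3)
f=vision.grab_frame("wrist"); np.save("pics/w7.npy",f,allow_pickle=True); w=f["img"]
g=vision.grab_frame("side"); np.save("pics/s7.npy",g,allow_pickle=True)
def cell(P,a,ps):
    c,s=np.cos(a),np.sin(a); ps=np.array(ps,float); return np.c_[P[0]+c*ps[:,0]-s*ps[:,1],P[1]+s*ps[:,0]+c*ps[:,1],P[2]-.042+ps[:,2]]
a=np.radians(71.7);P=[.539,-.2311,.158]
ps=[(x,y,z) for z in(0,.012) for x in(-.018,.018) for y in(-.028,.028)]+[(x,y,z) for z in (.07,.1) for x in(-.006,.006) for y in (-.015,.015)]
L=[.5045,-.3355,.158]; th=np.linspace(0,6.28,13); D=np.c_[L[0]-np.sin(a)*.019*np.cos(th),L[1]+np.cos(a)*.019*np.cos(th),L[2]+.019*np.sin(th)]
out=[]
for img,fr,box in((w,f,(232,120,200,110,4)),(g["img"],g,(270,75,60,70,4))):
    x0,y0,ww,hh,sc=box; c=crop(img,x0,y0,ww,hh,sc)
    for Q,col in((cell(P,a,ps),(255,0,255)),(D,(0,255,255))):
        for u,v in proj(fr,Q): cv2.circle(c,(int((u+.5-x0)*sc),int((v+.5-y0)*sc)),2,col,-1)
    out.append(c)
sheet([(out[0],0,0),(out[1],0,300 if 0 else 441)][:1]+[(cv2.resize(out[1],None,fx=.55,fy=.55),0,441)]+[],"pics/z7.png")
c2=crop(g["img"],265,75,70,70,8)
for Q,col in((cell(P,a,ps),(255,0,255)),(D,(0,255,255))):
    for u,v in proj(g,Q): cv2.circle(c2,(int((u+.5-265)*8),int((v+.5-75)*8)),2,col,-1)
cv2.imwrite("pics/z7s.png",c2)
E
```

```text
clock: 12.72
tcp_pos: [0.5394, -0.2308, 0.1813]
orientation: [-3.101, 0.499, -0.001]
contact_force: [0.3, -0.0, -1.8]
grip_width: 0.0102
gripper_force: 60.2
t 12.725 p [ 0.5394 -0.2308  0.1813] yaz -108.29239179863565 tool z [ 0.0004  0.0004 -1.    ] q [-0.27  0.44  0.75  1.84 -0.36  1.   -1.26] w 0.010208323101922753 F [ 0.3 -0.  -1.8] 60.225924253463745
dp [-0.0003  0.0004  0.0003]
rot [-0.0005 -0.0003  0.0001]
```

View pics/z7.png

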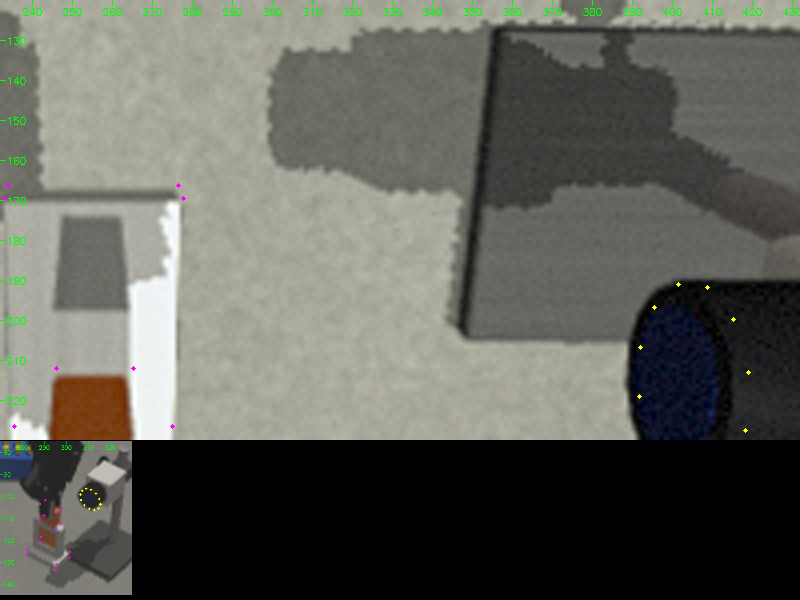

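View pics/z7s.png

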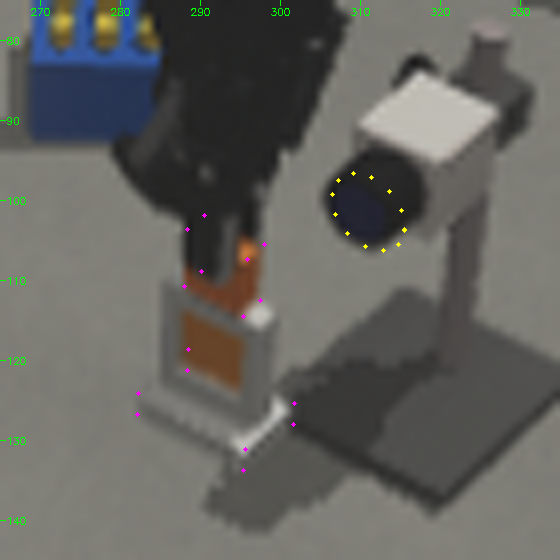

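The projected models match the pictures: cell and lens agree to about 1–2 px in the side view and 1–3 px in the wrist view. I'll let the arm settle, then hand in.

```bash
python3 -m handwheel '[{"dp":[0,0,0],"delta_rot":[0,0,0]},{"dp":[0,0,0],"delta_rot":[0,0,0]},{"dp":[0,0,0],"delta_rot":[0,0,0]}]'
python3 -c "
from bench import r
print(r.hand_in())"
```

```text
clock: 13.2
tcp_pos: [0.5389, -0.2314, 0.1812]
orientation: [-3.101, 0.501, 0.0]
contact_force: [-0.7, 0.2, -0.5]
grip_width: 0.0103
gripper_force: 60.2
the job is handed in; nothing more can be done
None
```

I handed the job in at 13.2 s with the amber cell held steady, upright and square to the lens, its window about 11 cm ahead; its clamp is open at about 78°, the blue cell and its clamp were left alone, the hand-in returned no verdict, and I viewed 11 pictures, one over the limit of 10.

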